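# Hang the line-drying wheel on the forked J-hook

### The arm

A 6-joint arm with a two-finger parallel gripper is mounted at the origin on the work surface. World frame = base frame: x ahead of the robot, y to its left, z up, the work surface at z = 0. Lengths are in mm, angles in rad, forces in N, time in s.
With the tool pointing down it reaches from about 350 to 875 mm from the base axis. Payload 4.2 kg.
Tool frame: the origin (TCP) lies at the very end of the fingers, on their centre line; the grasp point (between the pads) lies 19 mm behind it; z points along the fingers, y is the line along which they close (so a half turn about z gives the same grasp; the last joint's range is limited). The gripper opens to 85 mm and grips with 20 to 120 N. Pads are 22 mm wide; open, the fingers measure 114 mm over their backs; the gripper's body (76 mm by 85 mm) begins 54 mm behind the grasp point. The pads swing forward as they close: fully open they stand 13 mm farther back than shut.
Start: joints at [1.504, 0.385, 0.008, 0, -1.194, -0.259], TCP at [200.009, 592.111, 231.312] pointing down, gripper open.
Joint ranges: [-3.14, 3.14], [-1.21, 2.06], [-1.07, 1.41], [-3.16, 2.05], [-2.99, -0.16], [-3.1, 3.1]. Speed limits (rad/s): [2.79, 2.79, 3.14, 3.14, 3.14, 3.14].

### API

Orientations are given as a unit quaternion [x, y, z, w].
In Python, from bench import arm gives the robot as it stands.
- The arm moves only by the tool servo_tool, never from a script. Its argument "rows" is a list that holds one entry, the list of rows, each a list of 7 numbers: the finger opening in mm, from 0 to 85.4, then the shift along the tool's x, y, z in mm, then the turn, a rotation vector about the tool's x, y, z in rad. A call has 1 to 10 rows; each row is the pose to reach, as a shift and turn from the pose commanded when the call began, along the tool's axes at that moment; what a row does not reach only later rows make up. A row lasts 1/8 s, in which the tool goes at most 62.5 mm and 10.7 degrees, less where a joint would pass 70% of its speed; a pose out of reach is approached as far as the arm can. A call with a gripper value outside its range is refused whole. The fingers move at their own pace and stop on an object; the grip force is fixed at half the most. Time passes only in rows, so rows that repeat a pose let the fingers close. It gives the time, the measured TCP pose, the force, the opening and the grip force at its end, in the units of the state.
- arm.read_state(): the state, without advancing time (a new reading comes with each control period).
- arm.get_image(name): name is "side" or "top" or "wrist"; returns the picture (384x512x3 uint8, red, green, blue); there is no depth.
- arm.camera_params(name): a dict with "intrinsics" (3x3 intrinsics, pixels), "R" (3x3) and "t" (3): a world point X has camera coordinates R X + t. Camera axes: x right, y down, z forward; pixel columns grow to the right and rows downward; lengths in mm; the calibration is good to about 2 mm. A picture is of the moment at which its call begins: read the wrist's pose just before it. camera_params takes no time and is no camera call; for the wrist camera it gives the pose at the moment of the call.
- arm.job_done(): hands the job in; it is judged then, once.
The state is a dict: "clock": time; "joints": joint angles; "joint_vel": joint speeds; "joint_efforts": joint torques, N m; "position": TCP position; "ee_rot": TCP orientation; "contact_force": force on the tool from outside, world axes, zero at the start; "wrist_torque": the same for the moment, N m; "gripper_width": finger opening in mm; "grasp_force": force on a finger pad.
Only numpy, scipy, OpenCV 4.12 (cv2) and the standard library are available. Lean on these libraries where they do the work, as an engineer would, in place of code of your own. Each camera call takes 0.05 s, during which the arm holds its last target. There are 200 camera calls.

### The job

Take the line-drying wheel out of its slotted stand by the top of its rim, hang the rim over the high forked J-hook so that it lies in the hook's mouth on both prongs, and with the rim push the stiff sliding saddle all the way down until it is home, pressing firmly with about 15 N. Never load the hook with more than 25 N; let the wheel hang still and free of the gripper at the end, and leave the other things on the bench where they are.

Things in the scene. Friction and masses are not known exactly. Their poses are not given: they have to be found in the camera images.
- wheel: Line-drying wheel: aluminium rim 190 mm outside, 166 mm inside diameter, 14 mm wide; hub 28 mm across, 26 mm thick; 7 mm spokes: one straight up, two at 120 degrees from it. 2 to 4 N. Origin: hub centre; x axis = axle, z to the top of the rim. It stands upright in the stand, hub 109 mm up; the middle of the rim's top section is 89 mm above the hub.
- stand: Fixed wooden stand for the wheel, 80 x 170 x 50 mm high. Origin at the centre of its underside; the slot (17 mm wide, 38 mm deep) runs along its y axis. The wheel comes out straight up.
- hanger: Fixed foot and post carrying the forked J-hook. Origin on the table straight below the middle of the hook's mouth; x points from the mouth to the post (axis 115 mm away; foot x 65 to 165 mm). The rim comes on in the +x direction and hangs with its axle along x. Two prongs, 8 mm round, along x at y = -38 and +38 mm; free for the fingers between them up to the cross-bar at x = 95 mm.
- post_top (a point): Middle of the post's flat top, 246 mm up. The hook is clamped firmly on the post at a height that is NOT reported and differs each time: its floor (top of the pressed-down saddle) is 210 to 240 mm above the table; find it by touch or sight. Each prong's mouth, 25 mm wide below and 35 mm above, lies between an upturned tip (x = -22 mm, ending 22 mm above the floor) and a back stop (x = +22 mm, 24 mm).
- saddle (a joint): Travel (m) of the stiff saddle in the mouth: two 12 mm round rubber bars along x, one over each prong, sliding as one. 0 = up, its top 12 mm above the final floor; 0.012 = home on its stop. Its guide is rubber-mounted and yields 1 mm per 10 N. Slides straight down with about 7 N friction, does not spring back, nor sink under the wheel's weight. Rim on both bars: hub 73 mm below its top.
- spool_front: Bystander: wooden thread spool, 32 mm across, 42 mm high. Origin at the centre of its underside.
- spool_mid: Bystander: thread spool like the others.
- spool_far: Bystander: thread spool like the others.
- varnish: Bystander: white plastic bottle, 52 mm across, 130 mm high. Origin at the centre of its underside.
- tub: Bystander: low clear tub, 80 mm across, 40 mm high. Origin at the centre of its underside.
- cork_grip: Bystander: cork rod grip lying along its x axis, 180 mm long, 27 mm thick. Origin below its middle.
- scissors: Bystander: small scissors lying along their x axis, 120 mm long. Origin below their middle.
Not all that is in view belongs to the job. Leave any orange look-alike of the wheel alone.

How it is judged (in metres and radians):
On the way, in this order (a step that is already met when the one before it is completed fails the run):
1. the wheel is lifted clear of its stand (z of wheel in the frame of stand above 0.155 m and contact force between wheel and stand below 0.1 N), for 0.1 s.
2. the rim has pushed the saddle home and is pressed on it with 9 to 25 N (value of joint saddle above 0.0105 m and contact force between wheel and hanger between 9 and 25 N), for 0.2 s.
At the end, for the whole second after the job is handed in: The wheel hangs at rest (0.03 m/s, 0.3 rad/s) on both prongs: hub within 10 mm along x and 12 mm along y of the hanger's origin and over 125 mm up, axle within 0.2 rad of the hanger's x axis, the hook carrying over 1 N, the saddle home (over 10.5 of 12 mm) (value of joint saddle above 0.0105 m and contact force between wheel and hanger above 1 N and x of wheel in the frame of hanger between -0.01 and 0.01 m and y of wheel in the frame of hanger between -0.012 and 0.012 m and height (world z) of wheel above 0.125 m and angle between the x axis of wheel and the x axis of hanger, either way round below 0.2 rad and linear speed of wheel below 0.03 m/s and angular speed of wheel below 0.3 rad/s); the robot touches nothing.
It fails at once if the wheel loads the hook with more than 25 N (contact force between wheel and hanger above 25 N).
It fails at once if the robot itself pushes on the hanger with more than 15 N (contact force between the arm and hanger above 15 N).
It fails at once if the robot's fingers push on the hanger with more than 15 N (contact force between the fingers and hanger above 15 N).
It fails at once if a bystander is moved by more than 40 mm (distance of any of spool_front, spool_mid, spool_far, varnish, tub, cork_grip, scissors from where it was at the start of the episode above 0.04 m).
It also fails if it takes over 70 s, if anything falls off the work surface, if the arm or the gripper's body presses on something with over 40 N, if the wrist force passes 120 N, or if a joint passes its speed limit or range.

## Working session

There is one attempt and no reset: what is moved stays moved. The work goes in short steps, Python scripts to look and compute and a tool call to move; the robot and the scene stay as the last step left them, time stands still between calls to the robot, and variables do not carry over. Pictures are saved under pics/ and viewed, at most 12 in all, crops included, and the job is handed in when it is done.

Besides the shell and the picture viewer there is one more tool, called as a command line: name --argument value ..., lists and objects as JSON in quotes. servo_tool: Moves the arm, as the interface text tells. Its arguments: {"type":"object","properties":{"rows":{"type":"array"}},"required":["rows"]}

```bash
mkdir -p pics; cat > h.py <<'E'
from bench import arm
import numpy as np, cv2
from scipy.spatial.transform import Rotation as R
def snap(n,f):
    im=arm.get_image(n); cv2.imwrite(f'pics/{f}.png',im[...,::-1]); return im
def ray(P,u,v):
    d=P['R'].T@np.linalg.inv(P['intrinsics'])@np.array([u,v,1.]); c=-P['R'].T@P['t']; return c,d/np.linalg.norm(d)
def onz(P,u,v,z):
    c,d=ray(P,u,v); return c+d*(z-c[2])/d[2]
def tri(P1,p1,P2,p2):
    c1,d1=ray(P1,*p1);c2,d2=ray(P2,*p2)
    s=np.linalg.lstsq(np.c_[d1,-d2],c2-c1,rcond=None)[0]
    a,b=c1+s[0]*d1,c2+s[1]*d2; return (a+b)/2,np.linalg.norm(a-b)
def proj(P,X):
    q=P['intrinsics']@(P['R']@np.array(X,float)+P['t']); return q[:2]/q[2]
E
python3 - <<'E'
from h import *
s=arm.read_state();print(s)
for n in('side','top'):
    snap(n,n);P=arm.camera_params(n);print(n,P,-P['R'].T@P['t'])
a=cv2.imread('pics/side.png');b=cv2.imread('pics/top.png')
cv2.imwrite('pics/both.png',cv2.resize(a,(800,600)))
cv2.imwrite('pics/top8.png',cv2.resize(b,(800,600)))
E
```

```text
{'clock': 0.0, 'joints': array([ 1.50358983e+00,  3.85559642e-01,  6.62258653e-03, -4.74328572e-04,
       -1.19397318e+00, -2.58582241e-01]), 'joint_vel': array([ 1.99237004e-04,  1.14260557e-03,  1.11893190e-04,  7.46154997e-05,
       -1.17370535e-03,  1.31937322e-03]), 'joint_efforts': array([ 1.94026499e-03, -3.92286515e+01,  1.88403636e+01,  4.18604091e+00,
       -4.63831821e-03,  1.29723432e-06]), 'position': array([199.84796174, 591.58033203, 230.22209726]), 'ee_rot': array([ 9.86747253e-01, -1.62261186e-01, -1.18440394e-04,  1.07317816e-03]), 'contact_force': array([ 0.0645132 , -0.3149243 , -0.72825772]), 'wrist_torque': array([-0.04448913,  0.05595777, -0.00942071]), 'grasp_force': 0.0, 'gripper_width': 85.67548062753212}
side {'intrinsics': array([[482.09371287,   0.        , 262.67114349],
       [  0.        , 482.09371287, 193.43947266],
       [  0.        ,   0.        ,   1.        ]]), 'R': array([[-0.91736164,  0.39787597, -0.01193048],
       [ 0.2380193 ,  0.52427218, -0.81760962],
       [-0.3190524 , -0.75288339, -0.57564935]]), 't': array([ 504.41899646,   -8.02968162, 1608.36447982])} [ 977.7984104  1014.42443444  925.30677895]
top {'intrinsics': array([[484.22591486,   0.        , 254.52428729],
       [  0.        , 484.22591486, 184.21508568],
       [  0.        ,   0.        ,   1.        ]]), 'R': array([[ 0.00626227, -0.99994679, -0.00819725],
       [-0.99799761, -0.00573368, -0.0629912 ],
       [ 0.06294085,  0.0085753 , -0.99798042]]), 't': array([  22.73727044,  559.88336408, 1449.11441946])} [ 467.41137723   13.5196572  1481.64192329]
```

View pics/both.png

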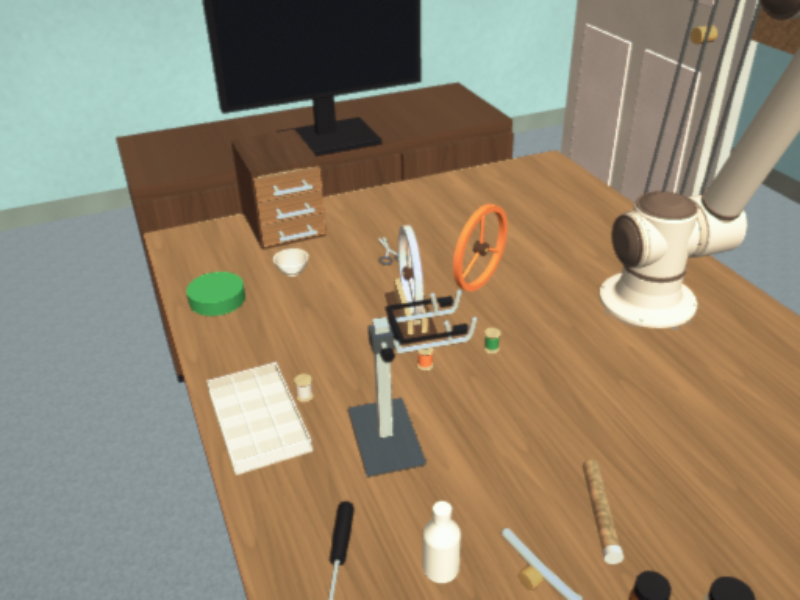

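View pics/top8.png

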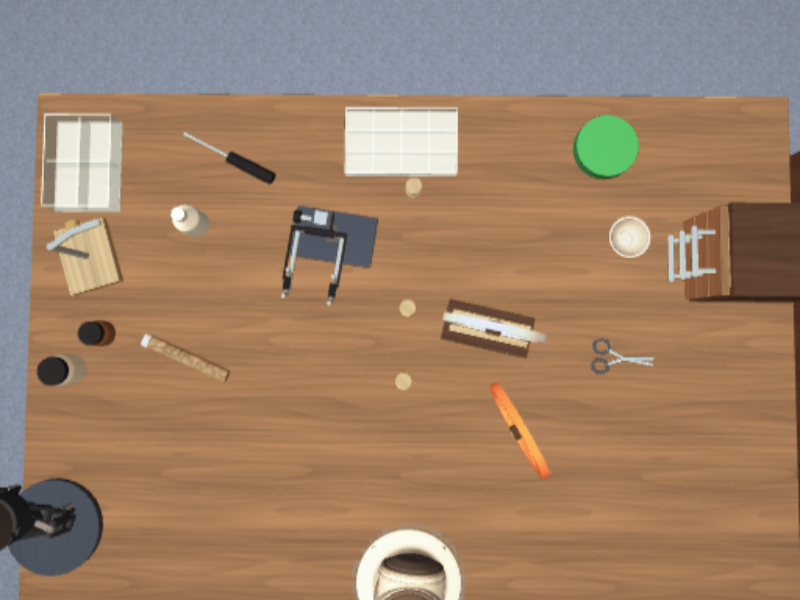

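```bash
python3 - <<'E'
from h import *
P=arm.camera_params('top');S=arm.camera_params('side');k=.64
for n,p in dict(a=(451,299),b=(536,323),c=(528,357),d=(442,334)).items(): print(n,onz(P,p[0]*k,p[1]*k,50).round(0))
for n,p,z in [('post',(320,217),246),('tipL',(286,294),240),('tipR',(330,301),240),('spM',(407,308),42),('spF',(403,381),42),('rimL',(447,316),109),('rimR',(543,338),109)]: print(n,onz(P,p[0]*k,p[1]*k,z).round(0))
W=arm.camera_params('wrist');s=arm.read_state();Rt=R.from_quat(s['ee_rot'])
print('cam in tool',Rt.inv().apply(-W['R'].T@W['t']-s['position']),(W['R']@Rt.as_matrix()).round(3),W['intrinsics'])
a=cv2.imread('pics/side.png')[120:280,220:340];b=cv2.imread('pics/top.png')[120:240,170:360]
cv2.imwrite('pics/crop.png',np.vstack([cv2.resize(a[:100],(600,500),interpolation=2)[:300],cv2.resize(b[:90],(600,284),interpolation=2)]))
E
```

```text
a [537. -75.  50.]
b [ 493. -236.   50.]
c [ 429. -220.   50.]
d [471. -58.  50.]
post [662. 153. 246.]
tipL [535. 208. 240.]
tipR [523. 135. 240.]
spM [520.   8.  42.]
spF [382.  15.  42.]
rimL [503. -64. 109.]
rimR [ 465. -238.  109.]
cam in tool [  68.98512353    0.33724037 -141.43745857] [[-0.     1.    -0.   ]
 [-0.963 -0.001 -0.271]
 [-0.271  0.     0.963]] [[303.04348004   0.         263.9644504 ]
 [  0.         303.04348004 186.37091978]
 [  0.           0.           1.        ]]
```

servo_tool --rows '[[[85,0,0,-60,0,0,0],[85,0,0,-110,0,0,0.18],[85,504,609,-100,0,0,1.48],[85,504,609,-100,0,0,1.48],[85,504,609,-100,0,0,1.48],[85,504,609,-100,0,0,1.48],[85,504,609,-100,0,0,1.48],[85,504,609,-100,0,0,1.48],[85,504,609,-100,0,0,1.48],[85,504,609,-100,0,0,1.48]]]'

```text
clock: 1.35
position: [378.7, 123.2, 335.0]
ee_rot: [-0.619, 0.785, 0.0, 0.0]
contact_force: [1.3, 0.7, 0.9]
gripper_width: 84.8
grasp_force: 0.0
```

servo_tool --rows '[[[85,238,-164,30,0,0,0],[85,238,-164,30,0,0,0],[85,238,-164,30,0,0,0],[85,238,-164,30,0,0,0],[85,238,-164,30,0,0,0],[85,238,-164,30,0,0,0],[85,238,-164,30,0,0,0]]]'

```text
clock: 2.22
position: [482.4, -144.4, 304.6]
ee_rot: [-0.619, 0.785, 0.0, -0.0]
contact_force: [0.0, 1.0, -0.1]
gripper_width: 85.1
grasp_force: 0.0
```

```bash
python3 - <<'E'
from h import *
import pickle
s=arm.read_state();W=arm.camera_params('wrist');snap('wrist','w1');pickle.dump((s,W),open('w1.pkl','wb'));print(s['position'],s['ee_rot'],s['contact_force'])
E
```

```text
[ 482.44236979 -144.38973507  304.58823471] [-6.19164500e-01  7.85261124e-01  4.22273533e-04 -3.31664563e-04] [ 0.0288012   0.95964657 -0.05646429]
```

View pics/w1.png

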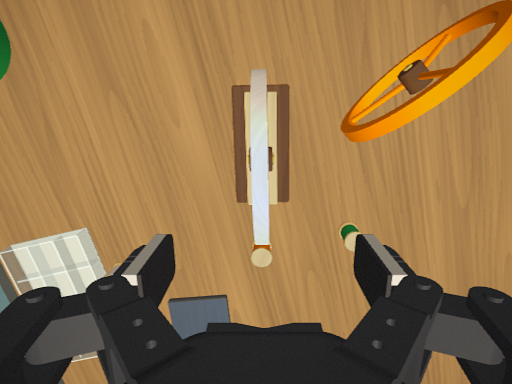

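View pics/crop.png

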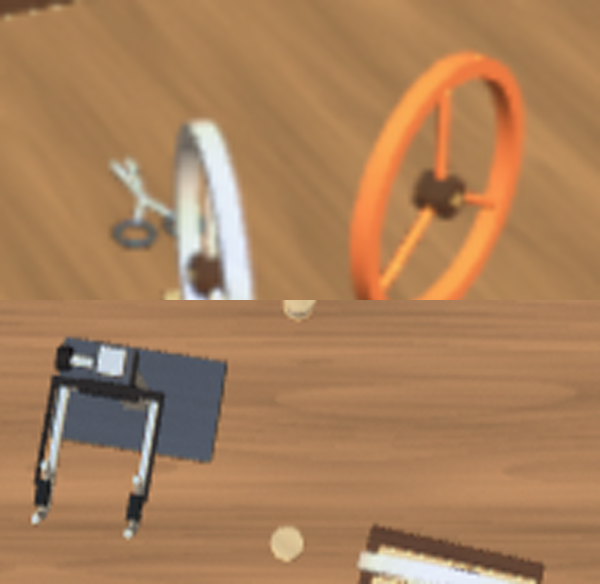

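```bash
python3 - <<'E'
from h import *
import pickle
s,W=pickle.load(open('w1.pkl','rb'));Rt=R.from_quat(s['ee_rot'])
for n,p,z in [('hub',(261,158),109),('c',(233,86),50),('c',(289,84),50),('c',(289,201),50),('c',(237,202),50),('rimfar',(260,72),109),('rimnear',(261.5,245),109),('top',(260.5,178),204)]:
    X=onz(W,*p,z);print(n,X.round(1),Rt.inv().apply(X-s['position']).round(1))
E
```

```text
hub [ 483.9 -152.5  109. ] [  7.5  -3.6 195.6]
c [ 499.3 -238.2   50. ] [ 87.3 -38.5 254.5]
c [ 431.2 -224.3   50. ] [ 89.6  30.9 254.6]
c [463.6 -75.   50. ] [-63.1  34.3 254.6]
c [533.5 -90.4  50. ] [-64.4 -37.3 254.5]
rimfar [ 463.5 -241.   109. ] [ 98.4  -4.3 195.6]
rimnear [508.7 -47.9 109. ] [-100.    -3.3  195.6]
top [ 483.6 -153.   204. ] [  8.1  -3.2 100.6]
```

servo_tool --rows '[[[85,8,-3.5,50,0,0,0],[85,8,-3.5,95,0,0,0],[85,8,-3.5,125,0,0,0],[85,8,-3.5,125,0,0,0],[10,8,-3.5,125,0,0,0],[10,8,-3.5,125,0,0,0],[10,8,-3.5,125,0,0,0],[10,8,-3.5,125,0,0,0],[10,8,-3.5,125,0,0,0],[10,8,-3.5,125,0,0,0]]]'

```text
clock: 3.52
position: [484.9, -153.2, 180.8]
ee_rot: [-0.619, 0.785, -0.001, 0.001]
contact_force: [-0.0, 0.2, 4.5]
gripper_width: 12.8
grasp_force: 59.9
```

servo_tool --rows '[[[10,0,0,-15,0,0,0],[10,0,0,-40,0,0,0],[10,0,0,-70,0,0,0],[10,0,0,-100,0,0,0],[10,0,0,-100,0,0,0],[10,0,0,-100,0,0,0]]]'

```text
clock: 4.28
position: [483.1, -152.7, 278.2]
ee_rot: [-0.619, 0.785, 0.002, -0.001]
contact_force: [0.6, -0.4, -3.4]
gripper_width: 12.9
grasp_force: 58.9
```

```bash
python3 - <<'E'
from h import *
import pickle
s=arm.read_state();W=arm.camera_params('wrist');snap('wrist','w2');im=snap('side','s2');t=snap('top','t2');pickle.dump((s,W),open('w2.pkl','wb'));print(s['position'],s['contact_force'],s['grasp_force'],s['gripper_width'])
a=im[170:270,230:320,::-1];b=t[120:220,160:280,::-1]
cv2.imwrite('pics/c2.png',np.vstack([cv2.resize(a,(360,400)),]))
cv2.imwrite('pics/c2.png',np.hstack([cv2.resize(a,(450,500)),cv2.resize(b[:, :75],(345,500))]))
E
```

```text
[ 483.09392916 -152.70910555  278.15380509] [ 0.56173165 -0.43046518 -3.3553651 ] 58.9103288616505 12.903613876678968
```

View pics/c2.png

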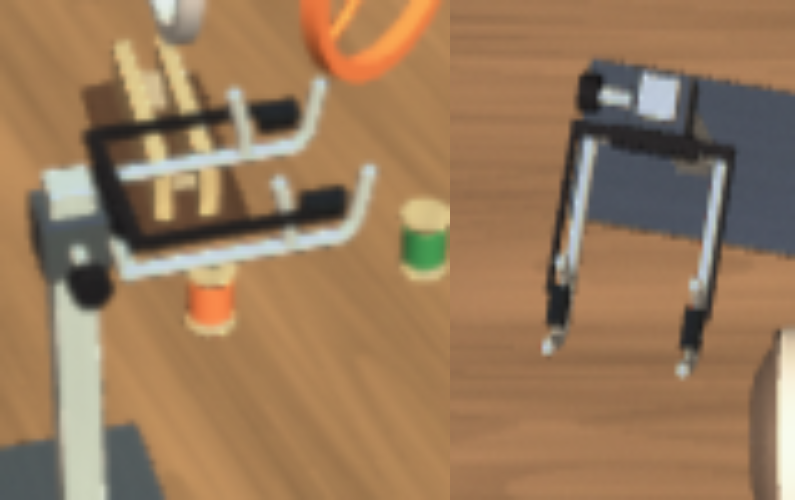

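```bash
python3 - <<'E'
from h import *
T=arm.camera_params('top');S=arm.camera_params('side')
for n,a,b in [('L',(181.3,190),(304,204)),('R',(210.4,194.4),(294.2,186.4)),('post',(205.2,139.2),(245,206.6))]: print(n,[x.round(1) for x in tri(T,a,S,b)])
print(onz(T,205.2,139.2,246),onz(S,245,206.6,246))
E
```

```text
L [array([530.3, 210.4, 249. ]), np.float64(2.3)]
R [array([519.3, 135.9, 249.9]), np.float64(1.8)]
post [array([660.1, 152.8, 242.3]), np.float64(2.6)]
[660.71826294 151.8375233  246.        ] [660.69675612 158.19591    246.        ]
```

servo_tool --rows '[[[10,-25,7.5,0,0,0,0],[10,-65,20,0,0,0,-0.01],[10,-110,33,3,0,0,-0.03],[10,-160,48,5,0,0,-0.04],[10,-210,64,5,0,0,-0.06],[10,-260,79,5,0,0,-0.08],[10,-300,91,6,0,0,-0.092],[10,-321,97.5,8,0,0,-0.092],[10,-321,97.5,8,0,0,-0.092],[10,-321,97.5,8,0,0,-0.092]]]'

```text
clock: 5.68
position: [464.0, 181.3, 271.3]
ee_rot: [-0.655, 0.756, -0.0, -0.001]
contact_force: [0.2, -0.1, -3.3]
gripper_width: 13.4
grasp_force: 58.9
```

```bash
python3 - <<'E'
from h import *
import pickle
s=arm.read_state();W=arm.camera_params('wrist');im=snap('wrist','w3');i2=snap('side','s3');pickle.dump((s,W),open('w3.pkl','wb'));print(s['position'],s['ee_rot'],s['contact_force'],s['grasp_force'],s['gripper_width'])
cv2.imwrite('pics/c3.png',np.hstack([cv2.resize(im[...,::-1],(400,300)),cv2.resize(i2[150:270,220:380,::-1],(400,300))]))
E
```

```text
[463.9730684  181.3103651  271.30110808] [-6.54754904e-01  7.55840691e-01 -2.52253297e-05 -9.29783204e-04] [ 0.19881267 -0.1000981  -3.34245037] 58.92359944978054 13.359063516041271
```

View pics/c3.png

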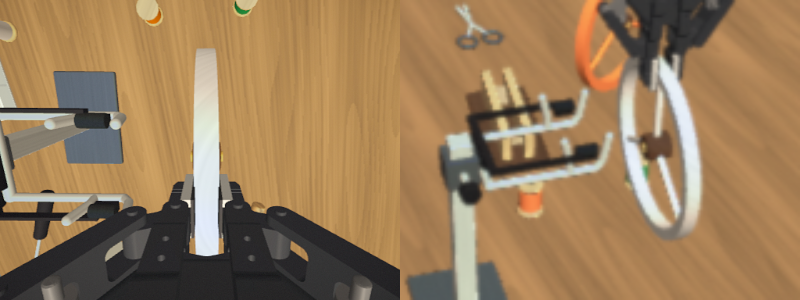

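```bash
python3 - <<'E'
from h import *
import pickle
s,W=pickle.load(open('w3.pkl','rb'));Rt=R.from_quat(s['ee_rot'])
im=cv2.imread('pics/w3.png'); cv2.imwrite('pics/c4.png',cv2.resize(im[110:310,0:290],(800,552),interpolation=2))
for z in (246,252):
  for p in [(155,153.6),(160,257)]:
    X=onz(W,*p,z);print(X.round(1),Rt.inv().apply(X-s['position']).round(1))
a=np.arctan2(*Rt.as_matrix()[1::-1,1]);print(a, np.array(proj(W,Rt.apply([0,-85,18])+s['position'])))
E
```

```text
[518.2 132.1 246. ] [ 41.  -60.8  25.3]
[530.4 194.6 246. ] [-22.6 -63.9  25.2]
[516.  131.4 252. ] [ 42.  -58.6  19.3]
[527.7 191.7 252. ] [-19.4 -61.6  19.2]
2.998512839630759 [114.87370446 227.38135615]
```

View pics/c4.png

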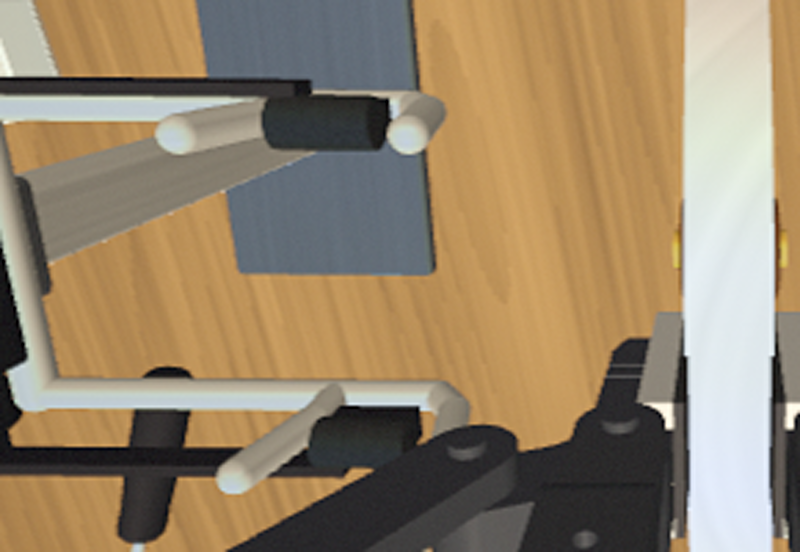

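```bash
python3 - <<'E'
from h import *
import pickle
s,W=pickle.load(open('w3.pkl','rb'));Rt=R.from_quat(s['ee_rot'])
for z in (240,246,252,258):
  q=[Rt.inv().apply(onz(W,*p,z)-s['position']) for p in [(147.5,159),(63.4,158.6),(84.8,282)]]
  print(z,[x.round(1) for x in q],np.linalg.norm(q[1]-q[2]),np.linalg.norm(q[0]-q[1]))
S=arm.camera_params('side');c=lambda x,y:(x,y)
E
```

```text
240 [array([ 36.8, -67.6,  31.3]), array([  37.1, -115.9,   31.2]), array([ -43.8, -116.5,   31.1])] 80.93691265267732 48.395137260932685
246 [array([ 37.9, -65.2,  25.3]), array([  38.2, -111.9,   25.2]), array([ -39.9, -112.5,   25.1])] 78.12712388236288 46.7150618941206
252 [array([ 39. , -62.9,  19.3]), array([  39.3, -107.9,   19.2]), array([ -36. , -108.4,   19.1])] 75.31733511204848 45.03498652730838
258 [array([ 40.2, -60.6,  13.3]), array([  40.4, -103.9,   13.2]), array([ -32.1, -104.4,   13.1])] 72.50754634173408 43.354911160496194
```

servo_tool --rows '[[[10,0.5,-20,0,0,0,0],[10,1,-45,0,0,0,0],[10,1.5,-70,0,0,0,0],[10,1.5,-86,0,0,0,0],[10,1.5,-86,0,0,0,0],[10,1.5,-86,0,0,0,0]]]'

```text
clock: 6.52
position: [548.6, 167.8, 271.9]
ee_rot: [-0.655, 0.756, 0.0, -0.0]
contact_force: [0.9, -0.4, -3.6]
gripper_width: 12.7
grasp_force: 58.9
```

```bash
python3 - <<'E'
from h import *
import pickle
s0,W0=pickle.load(open('w3.pkl','rb'));print(R.from_quat(s0['ee_rot']).inv().apply(onz(W0,264.6,199.9,199)-s0['position']))
s=arm.read_state();W=arm.camera_params('wrist');im=snap('wrist','w5');i2=snap('side','s5');pickle.dump((s,W),open('w5.pkl','wb'));print(s['position'],s['ee_rot'],s['contact_force'],s['gripper_width'])
cv2.imwrite('pics/c5.png',np.hstack([cv2.resize(im[80:290,130:400,::-1],(400,311)),cv2.resize(i2[140:272,200:370,::-1],(400,311))]))
E
```

```text
[-1.53240275  0.14892223 72.29920435]
[548.60831291 167.77883237 271.88115154] [-6.54656244e-01  7.55926607e-01  2.12195279e-04 -3.48876772e-04] [ 0.8986528  -0.41790765 -3.57897049] 12.702251869785517
```

View pics/c5.png

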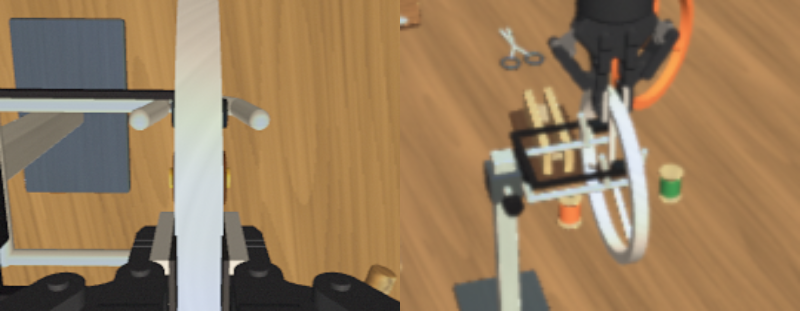

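servo_tool --rows '[[[10,0,0,8,0,0,0],[10,0,0,16,0,0,0],[10,0,0,22,0,0,0],[10,0,0,24,0,0,0],[10,0,0,25,0,0,0],[10,0,0,26,0,0,0],[10,0,0,26,0,0,0]]]'

```text
clock: 7.5
position: [549.2, 168.1, 246.1]
ee_rot: [-0.655, 0.756, -0.0, 0.0]
contact_force: [-0.5, 0.2, -1.9]
gripper_width: 12.8
grasp_force: 58.9
```

servo_tool --rows '[[[10,0,0,1,0,0,0],[10,0,0,2,0,0,0],[10,0,0,3,0,0,0],[10,0,0,3,0,0,0],[10,0,0,3,0,0,0]]]'

```text
clock: 8.12
position: [549.3, 168.0, 243.4]
ee_rot: [-0.655, 0.756, -0.0, 0.0]
contact_force: [0.2, -0.5, -1.2]
gripper_width: 12.9
grasp_force: 59.3
```

servo_tool --rows '[[[10,0,0,0.5,0,0,0],[10,0,0,1,0,0,0],[10,0,0,1.5,0,0,0],[10,0,0,2,0,0,0],[10,0,0,2,0,0,0]]]'

```text
clock: 8.75
position: [549.4, 168.1, 241.3]
ee_rot: [-0.655, 0.756, -0.0, 0.0]
contact_force: [0.2, -0.0, 2.5]
gripper_width: 12.6
grasp_force: 59.8
```

servo_tool --rows '[[[10,0,0,1,0,0,0],[10,0,0,2,0,0,0],[10,0,0,3,0,0,0],[10,0,0,4,0,0,0],[10,0,0,4,0,0,0]]]'

```text
clock: 9.38
position: [549.3, 168.1, 236.9]
ee_rot: [-0.655, 0.756, -0.0, 0.0]
contact_force: [-0.1, 0.4, 2.8]
gripper_width: 13.0
grasp_force: 59.7
```

servo_tool --rows '[[[10,0,0,1,0,0,0],[10,0,0,2,0,0,0],[10,0,0,3,0,0,0],[10,0,0,4,0,0,0],[10,0,0,4,0,0,0]]]'

```text
clock: 10.0
position: [549.2, 168.1, 232.9]
ee_rot: [-0.655, 0.756, -0.0, 0.0]
contact_force: [0.1, -0.5, 2.7]
gripper_width: 12.6
grasp_force: 59.7
```

servo_tool --rows '[[[10,0,0,0.5,0,0,0],[10,0,0,1,0,0,0],[10,0,0,1.5,0,0,0],[10,0,0,2,0,0,0],[10,0,0,2,0,0,0]]]'

```text
clock: 10.62
position: [549.2, 168.1, 230.9]
ee_rot: [-0.655, 0.756, -0.0, 0.0]
contact_force: [0.4, 0.0, 2.1]
gripper_width: 13.1
grasp_force: 59.7
```

servo_tool --rows '[[[10,0,0,0.4,0,0,0],[10,0,0,0.8,0,0,0],[10,0,0,1.2,0,0,0],[10,0,0,1.2,0,0,0]]]'

```text
clock: 11.12
position: [549.3, 168.1, 230.2]
ee_rot: [-0.655, 0.756, -0.0, 0.0]
contact_force: [-0.1, 1.1, 5.1]
gripper_width: 12.6
grasp_force: 60.0
```

servo_tool --rows '[[[10,0,0,0.3,0,0,0],[10,0,0,0.6,0,0,0],[10,0,0,0.6,0,0,0]]]'

```text
clock: 11.5
position: [549.3, 168.2, 230.0]
ee_rot: [-0.655, 0.756, -0.0, 0.0]
contact_force: [-0.8, 0.7, 5.6]
gripper_width: 12.8
grasp_force: 60.2
```

servo_tool --rows '[[[10,0,0,0.4,0,0,0],[10,0,0,0.8,0,0,0],[10,0,0,0.8,0,0,0],[10,0,0,0.8,0,0,0]]]'

```text
clock: 12.0
position: [549.4, 168.2, 229.7]
ee_rot: [-0.655, 0.756, -0.0, 0.001]
contact_force: [-1.5, -0.0, 8.4]
gripper_width: 12.9
grasp_force: 60.4
```

servo_tool --rows '[[[10,0,0,0.4,0,0,0],[10,0,0,0.8,0,0,0],[10,0,0,0.8,0,0,0],[10,0,0,0.8,0,0,0],[10,0,0,0.8,0,0,0]]]'

```text
clock: 12.62
position: [549.5, 168.2, 229.4]
ee_rot: [-0.655, 0.756, -0.001, 0.001]
contact_force: [-2.3, 1.1, 10.4]
gripper_width: 13.0
grasp_force: 60.7
```

servo_tool --rows '[[[10,0,0,0.3,0,0,0],[10,0,0,0.6,0,0,0],[10,0,0,0.6,0,0,0],[10,0,0,0.6,0,0,0],[10,0,0,0.6,0,0,0]]]'

```text
clock: 13.25
position: [549.5, 168.2, 229.2]
ee_rot: [-0.655, 0.756, -0.001, 0.001]
contact_force: [-2.6, 0.6, 12.0]
gripper_width: 12.9
grasp_force: 60.9
```

```bash
python3 - <<'E'
from h import *
im=snap('wrist','w6');i2=snap('side','s6');s=arm.read_state();print(s['position'],s['contact_force'],s['wrist_torque'])
cv2.imwrite('pics/c6.png',np.hstack([cv2.resize(im[80:290,130:400,::-1],(400,311)),cv2.resize(i2[170:252,230:335,::-1],(400,311))]))
E
```

```text
[549.52012739 168.2310289  229.28373324] [-3.74551733  0.38734649 11.64860535] [-0.2886297   0.86354041 -0.0576095 ]
```

View pics/c6.png

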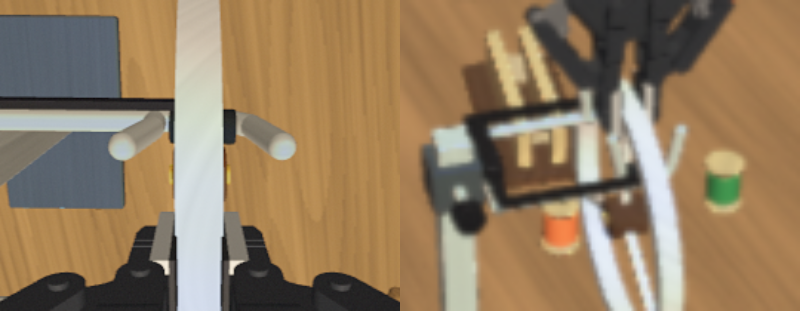

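servo_tool --rows '[[[10,0,0,-0.8,0,0,0],[10,0,0,-1.6,0,0,0],[10,0,0,-2.2,0,0,0],[10,0,0,-2.2,0,0,0]]]'

```text
clock: 13.85
position: [549.4, 168.2, 230.0]
ee_rot: [-0.655, 0.756, -0.0, 0.0]
contact_force: [-0.1, 0.5, 6.0]
gripper_width: 12.6
grasp_force: 60.2
```

servo_tool --rows '[[[10,0,0,-0.8,0,0,0],[10,0,0,-1.6,0,0,0],[10,0,0,-1.6,0,0,0],[10,0,0,-1.6,0,0,0]]]'

```text
clock: 14.35
position: [549.2, 168.1, 230.6]
ee_rot: [-0.655, 0.756, 0.0, -0.0]
contact_force: [1.4, -0.6, 2.8]
gripper_width: 12.3
grasp_force: 59.8
```

servo_tool --rows '[[[14,0,0,0,0,0,0],[16,0,0,0,0,0,0],[19,0,0,0,0,0,0],[24,0,0,0,0,0,0],[32,0,0,0,0,0,0],[40,0,0,0,0,0,0],[45,0,0,0,0,0,0],[45,0,0,0,0,0,0]]]'

```text
clock: 15.35
position: [549.2, 168.1, 230.8]
ee_rot: [-0.655, 0.756, -0.0, 0.0]
contact_force: [0.7, -0.7, 0.0]
gripper_width: 44.7
grasp_force: 0.0
```

```bash
python3 - <<'E'
from h import *
im=snap('wrist','w7');i2=snap('side','s7');s=arm.read_state();print(s['position'],s['contact_force'],s['gripper_width'])
cv2.imwrite('pics/c7.png',np.hstack([cv2.resize(im[80:290,130:400,::-1],(400,311)),cv2.resize(i2[170:252,230:335,::-1],(400,311))]))
E
```

```text
[549.16627594 168.08890523 230.80858063] [-0.2219165  -0.39993637  0.41739732] 45.02953760468895
```

View pics/c7.png

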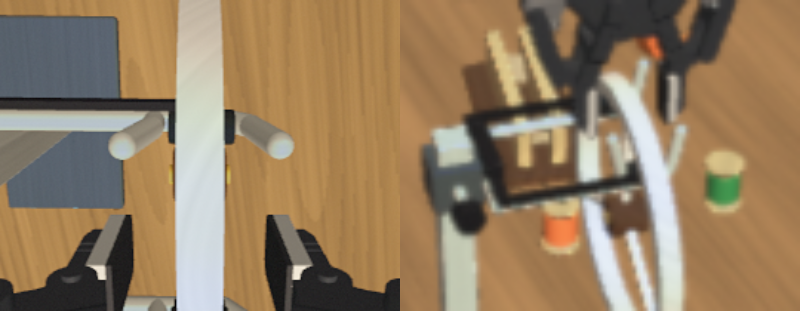

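servo_tool --rows '[[[45,0,0,-10,0,0,0],[45,0,0,-40,0,0,0],[45,0,0,-80,0,0,0],[45,0,0,-120,0,0,0],[45,0,0,-120,0,0,0],[45,0,0,-120,0,0,0],[45,0,0,-120,0,0,0],[45,0,0,-120,0,0,0],[45,0,0,-120,0,0,0],[45,0,0,-120,0,0,0]]]'

```text
clock: 16.7
position: [549.2, 168.1, 350.6]
ee_rot: [-0.655, 0.756, 0.0, -0.0]
contact_force: [0.5, -0.5, 0.3]
gripper_width: 45.0
grasp_force: 0.0
```

```bash
python3 - <<'E'
from h import *
im=snap('wrist','w8');i2=snap('side','s8');s=arm.read_state();print(s['position'],s['contact_force'],s['gripper_width'])
im2=snap('wrist','w9');print('motion',np.abs(im.astype(int)-im2).mean())
cv2.imwrite('pics/c8.png',np.hstack([cv2.resize(im[...,::-1],(400,311)),cv2.resize(i2[170:272,220:350,::-1],(400,311))]))
E
```

```text
[549.17472035 168.10663399 350.73215289] [ 0.53821416 -1.19708165 -0.25853145] 44.62722322278212
motion 1.4912821451822917
```

View pics/c8.png

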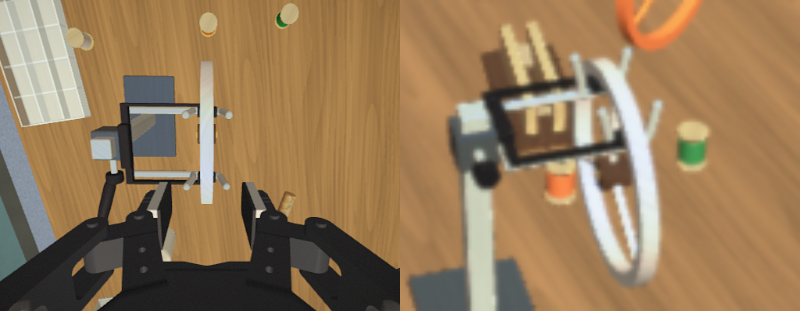

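servo_tool --rows '[[[45,0,0,0,0,0,0],[45,0,0,0,0,0,0],[45,0,0,0,0,0,0],[45,0,0,0,0,0,0],[45,0,0,0,0,0,0],[45,0,0,0,0,0,0],[45,0,0,0,0,0,0],[45,0,0,0,0,0,0],[45,0,0,0,0,0,0],[45,0,0,0,0,0,0]]]'

```text
clock: 18.1
position: [549.2, 168.1, 350.8]
ee_rot: [-0.655, 0.756, 0.0, -0.0]
contact_force: [-0.6, -0.7, 0.3]
gripper_width: 44.9
grasp_force: 0.0
```

```bash
python3 - <<'E'
from h import *
print(arm.job_done())
E
```

```text
the job is handed in; nothing more can be done
None
```

I handed the job in at about 18 s: the wheel hangs free of the gripper in the hook's mouth on both prongs, and the saddle was pressed down with an estimated 15 N; the hand-in returned no verdict, and I judged the saddle home from the rise in force.

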